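Wind up the star-wheel clamp on the magnet stand

TASK

Take the adjusting key out of its stand and, with its blade through the slot in the clamp's housing, wind the hidden star wheel tooth by tooth the way the arrow points, until you feel the pad bear on the magnet stand with the stand home against the rear stop; then one tooth more and no further. Put the key back upright and fully down in its stand, and leave the bottles, the beaker and the dishes where they are.

Things in the scene. Friction and masses are not known exactly. Their poses are not given: they have to be found in the camera images.
- clamp: clamping adapter fixed to the worktop (all sizes in mm): aluminium base plate 141 x 96 x 8, grey housing 36 x 62 with its roof 65 high at the end near the robot, rear stop at the other; the magnet stand lies between. Origin on the worktop under the slot's centre; x along the screw from housing to stop, y left, z up. A raised arrow on the roof points to -y, the winding direction
- slot (a point): centre of the slot in the housing's roof (roof 4 thick), at its top, 65 high; 14 wide along clamp x, 28 long along y. A 4 thick blade dipped through it to 51 high reaches 7 between the teeth; swept from y = +9.5 to -8 (blade's centre) and lifted above 58, it gives one tooth a stroke once the first stroke has set the phase. If the dip lands on a tooth, shift along y and retry
- wheel_axis (a point): fixed point on the star wheel's axis (parallel to clamp x), 34 high under the slot. Hidden steel wheel: 10 straight radial teeth 3 thick (15 apart at the tips), 8 wide along x, tip radius 24, hub radius 12, at any angle at the start. No click; friction holds it where left (about 7 N at a tooth to turn). A top tooth pushed to -y winds jaw and pad 2 per tooth to +x; to +y winds back
- stop_face (a point): middle of the rear stop's face (90 x 14), 105.5 along x from the slot. A rubber pad, sprung on the jaw (8 N per mm, 6 of give), pushes the magnet stand against it. At the start the pad lacks 4.5 to 11.5 of bearing; from then on each tooth adds 16 N of clamping and 2 to 3 N more at the tooth. Wanted at the end: 8 to 40 N of clamping on the stand
- magnet_stand: black magnetic stand with white tubes, 48 x 110 x 49, loose on the clamp's base plate (8 above the worktop), its 110 side across the clamp. Origin in the middle of its underside; its front face is 24 towards the housing and 12 high, its wall rises nearer the rear stop
- key: adjusting key standing upright in its stand, 80 g: steel blade 8 (its x) by 4 (its y), 40 long, then a black flange 26 x 34 x 5, then a black handle 18 (x) by 24 (y) by 46 high. Origin at the blade's tip, z up along the key; the flange's underside is at 40, the handle from 45 to 91. Grip it across the 24 mm (y) so that the blade is thin along the stroke
- key_tip (a point): tip of the key's blade, the key's origin
- key_stand: grey block 56 x 56 x 44 fixed on the worktop with an upright pocket through its middle for the blade. Origin in the middle of its underside, axes as the key's at the start
- pocket (a point): centre of the pocket's mouth on the block's top (44 high); the pocket is 14 (x) by 11 (y), and the key's flange rests on the top when it is down, its tip then 4 above the worktop
- reagent_small: small amber reagent bottle with red cap, 40 x 40 x 62, a bystander; origin under its centre
- reagent_small_2: small clear reagent bottle with white cap, 40 x 40 x 62, a bystander; origin under its centre
- beaker_50: small glass beaker, 44 x 44 x 58, a bystander; origin under its centre
- petri_pair: two small petri dishes stacked, 61 x 61 x 30, a bystander; origin under its centre
There are look-alikes about, which are no part of the job. What is shaped like the key but blue or yellow is not meant.

How it is judged:
On the way, in this order (a step that is already met when the one before it is completed fails the run):
1. the key is lifted clear of its stand (height (world z) of key_tip above 0.05 m), for 0.1 s.
2. the key's blade is through the slot and down among the teeth (z of key_tip in the frame of slot below -0.009 m and horizontal distance between key_tip and slot below 0.014 m), for 0.1 s.
3. with the key's blade in the slot, the clamp comes to grip the magnet stand with at least 6 N from either side (12 N in all) (contact force between clamp and magnet_stand above 12 N and z of key_tip in the frame of slot below 0 m and horizontal distance between key_tip and slot below 0.014 m), for 0.1 s.
At the end, for the whole second after the job is handed in: Pad and stop each press the magnet stand with 8 to 40 N (16 to 80 N in all); it lies flat, its back within 2 mm of the stop. The key is in its stand, upright within 0.06 rad, tip within 7 mm of the pocket's axis and at most 8 mm above the worktop, all at rest (contact force between clamp and magnet_stand between 16 and 80 N and x of magnet_stand in the frame of stop_face above -0.026 m and angle between each of magnet_stand, key's own z axis and vertical below 0.06 rad and horizontal distance between key_tip and pocket below 0.007 m and height (world z) of key_tip below 0.008 m and linear speed of each of key, magnet_stand below 0.02 m/s); the robot touches nothing.
It fails at once if a bottle, the beaker or the dishes are moved by more than 30 mm (distance of any of reagent_small, reagent_small_2, beaker_50, petri_pair from where it was at the start of the episode above 0.03 m).
It fails at once if a bottle or the beaker is tipped over (angle between any of reagent_small, reagent_small_2, beaker_50's own z axis and vertical above 0.6 rad).
It also fails if it takes over 72 s, if anything falls off the work surface, if the arm or the gripper's body presses on something with over 40 N, if the wrist force passes 120 N, or if a joint passes its speed limit or range.

ROBOT

A 6-joint arm with a two-finger parallel gripper is mounted at the origin on a cart in front of the work surface, level with it; the furniture and walls round the work are solid. World frame = base frame: x ahead of the robot, y to its left, z up, the work surface at z = 0. Lengths are in m, angles in rad, forces in N, time in s.
With the tool pointing down it reaches from about 0.3 to 0.85 m from the base axis. Payload 4.2 kg.
Tool frame: the origin (TCP) lies midway between the tips of the shut fingers; the grasp point (between the pads) lies 19 mm behind it; z points along the fingers, y is the line along which they close (so a half turn about z gives the same grasp; the last joint's range is limited). The gripper opens to 91 mm and grips with 3 to 60 N. Pads are 32 mm wide; open, the fingers measure 118 mm over their backs; the gripper's body (76 mm by 178 mm) begins 60 mm behind the grasp point.
Start: joints at [1.291, 0.32, 1.565, -0, 1.257, -0.02], TCP at [0.148, 0.556, 0.214] pointing down, gripper open.
Joint ranges: [-3.11, 3.11], [-0.84, 2.01], [0.21, 2.61], [-1.34, 4.49], [0.05, 2.63], [-2.56, 2.56]. Speed limits (rad/s): [2.57, 2.57, 3.14, 3.14, 3.14, 3.14].

INTERFACE

Orientations are given as a rotation vector (axis times angle).
In Python, from bench import ctrl gives the robot as it stands.
- The arm moves only by the tool step_arm, never from a script. Its argument "motion" is a list that holds one entry, the list of rows, each a list of 5 numbers: the closure, from 0 (fully open) to 1 (shut), then the shift along the tool's x, y, z in cm, then the turn about the tool's z in rad. In form: [[[grip, tx, ty, tz, twist], ...]]. A call has 1 to 5 rows; each row shifts and turns the commanded pose from where the row before left it, along the tool's axes as they then stand; what a row does not reach is not made up. A row lasts 1/8 s, in which the tool goes at most 62.5 mm and 10.7 degrees, less where a joint would pass 70% of its speed; a pose out of reach is approached as far as the arm can. A call with a gripper value outside its range is refused whole. The fingers move at their own pace and stop on an object; "newtons" is the grip in N (left out, the last holds). Time passes only in rows, so rows that do not move let the fingers close. It gives the time, the measured TCP pose, the force, the opening and the grip force at its end, in the units of the state.
- ctrl.read_state(): the state, without advancing time (a new reading comes with each control period).
- ctrl.snapshot(name): name is "scene" or "top" or "wrist"; returns the picture (400x640x3 uint8, red, green, blue); there is no depth.
- ctrl.camera_info(name): a dict with "K" (3x3 intrinsics, pixels), "pose" (4x4, takes a point from camera to world coordinates); the wrist camera has in their place "mount" (4x4, takes a point from camera to tool coordinates, whose origin is the TCP and whose axes are the flange's). Camera axes: x right, y up, looking along -z (the intrinsics and any distortion apply to the point x, -y, -z); pixel columns grow to the right and rows downward; lengths in m; the calibration is good to about 2 mm. A picture is of the moment at which its call begins: read the wrist's pose just before it. camera_info takes no time and is no camera call.
- ctrl.job_done(): hands the job in; it is judged then, once.
Trained networks look in the newest picture that a camera, given by its name, has taken for a name from the list of things; names that differ only in an ending like _2 or _b are one class to them, and where a whole thing is asked for, a point or a joint stands for the part that bears it (a point fixed in the world has none). Each returns a list of dicts, best first, with "confidence" (0 to 1); they miss things now and then, are a little off and sometimes report something else, mostly with a low value. They report only what shows in the picture. A call takes as long as a camera call. They do not tell look-alikes from the thing itself.
- ctrl.boxes_of(camera, query): "bbox" ([centre column, centre row, width, height] in pixels, round what is visible of it).
- ctrl.cut_out(camera, query): "region" (400x640 bool, what is visible of it) and "bbox" ([centre column, centre row, width, height] in pixels, round what is visible of it).
The state is a dict: "t": time; "joint_pos": joint angles; "joint_velocities": joint speeds; "effort": joint torques, N m; "position": TCP position; "orientation": TCP orientation; "force": force on the tool from outside, world axes, zero at the start; "moment": the same for the moment, N m; "width": opening from 0.0 (shut) to 1.0 (fully open); "grip_force": force on a finger pad.
Only numpy, scipy, OpenCV 4.12 (cv2) and the standard library are available. Lean on these libraries where they do the work, as an engineer would, in place of code of your own. Each camera call takes 0.05 s, during which the arm holds its last target. There are 200 camera calls.

## Working session

There is one attempt and no reset: what is moved stays moved. The work goes in short steps, Python scripts to look and compute and a tool call to move; the robot and the scene stay as the last step left them, time stands still between calls to the robot, and variables do not carry over. Pictures are saved under pics/ and viewed, at most 10 in all, crops included, and the job is handed in when it is done.

Besides the shell and the picture viewer there is one more tool, called after "Call:" as name(argument=value, ...) on one line, values as JSON. step_arm: Moves the arm, as the interface text tells. Its arguments: {"type":"object","properties":{"motion":{"type":"array","items":{"type":"array","items":{"type":"array","items":{"type":"number"}}}},"newtons":{"type":"number"}},"required":["motion"]}

```bash
mkdir -p pics; ls; cat > h.py <<'E'
import numpy as np, cv2
from bench import ctrl
from scipy.spatial.transform import Rotation as R
def cam(name):
    i=ctrl.camera_info(name); K=np.array(i["K"])
    if "pose" in i: return K,np.array(i["pose"]),i
    s=ctrl.read_state(); T=np.eye(4); T[:3,:3]=R.from_rotvec(s["orientation"]).as_matrix(); T[:3,3]=s["position"]
    return K,T@np.array(i["mount"]),i
def px2w(name,u,v,z,c=None):
    K,P,i=c or cam(name)
    d=np.array(i.get("distortion",i.get("dist",np.zeros(5))),float)
    p=cv2.undistortPoints(np.array([[[u,v]]],float),K,d)[0,0]
    r=P[:3,:3]@np.array([p[0],-p[1],-1.]); o=P[:3,3]
    return o+r*(z-o[2])/r[2]
def w2px(name,X,c=None):
    K,P,i=c or cam(name)
    d=np.array(i.get("distortion",i.get("dist",np.zeros(5))),float)
    X=np.atleast_2d(X); q=(X-P[:3,3])@P[:3,:3]; q=q*[1,-1,-1]
    return cv2.projectPoints(q,np.zeros(3),np.zeros(3),K,d)[0][:,0]
def snap(name,fn):
    im=ctrl.snapshot(name); cv2.imwrite("pics/"+fn,im[:,:,::-1]); return im
E
python3 - <<'E'
from h import *
for n in ["top","scene","wrist"]:
    print(n,{k:np.round(v,3).tolist() if not isinstance(v,str) else v for k,v in ctrl.camera_info(n).items()})
snap("top","top0.png"); snap("scene","scene0.png")
for n in ["top","scene"]:
  for q in ["key","key_stand","clamp","magnet_stand","reagent_small","beaker_50","petri_pair"]:
    print(n,q,[(np.round(b["bbox"]).tolist(),round(b["confidence"],2)) for b in ctrl.boxes_of(n,q)])
print(ctrl.read_state())
E
```

```text
pics
top {'K': [[367.359, 0.0, 318.907], [0.0, 367.359, 202.412], [0.0, 0.0, 1.0]], 'pose': [[-0.023, 0.986, -0.168, 0.323], [-1.0, -0.022, 0.005, 0.143], [0.001, 0.168, 0.986, 0.955], [0.0, 0.0, 0.0, 1.0]]}
scene {'K': [[366.689, 0.0, 315.476], [0.0, 366.689, 203.242], [0.0, 0.0, 1.0]], 'pose': [[0.505, 0.58, -0.64, -0.08], [-0.863, 0.358, -0.357, -0.176], [0.022, 0.732, 0.681, 0.649], [0.0, 0.0, 0.0, 1.0]]}
wrist {'K': [[338.991, 0.0, 311.373], [0.0, 338.991, 199.801], [0.0, 0.0, 1.0]], 'mount': [[0.001, 0.965, 0.262, 0.073], [1.0, -0.001, -0.001, 0.0], [-0.001, 0.262, -0.965, -0.17], [0.0, 0.0, 0.0, 1.0]]}
top key [([218.0, 205.0, 13.0, 13.0], 0.73), ([389.0, 176.0, 13.0, 15.0], 0.71), ([385.0, 208.0, 19.0, 14.0], 0.66)]
top key_stand [([221.0, 210.0, 28.0, 19.0], 0.96)]
top clamp [([328.0, 199.0, 35.0, 57.0], 0.73)]
top magnet_stand [([330.0, 188.0, 46.0, 26.0], 0.77)]
top reagent_small [([421.0, 219.0, 22.0, 12.0], 0.65), ([293.0, 230.0, 16.0, 16.0], 0.52)]
top beaker_50 [([252.0, 179.0, 18.0, 20.0], 0.79)]
top petri_pair [([427.0, 179.0, 26.0, 25.0], 0.97)]
scene key [([397.0, 
[... 420 characters left out ...]
7)]
{'t': 0.8, 'joint_pos': array([ 1.29097342e+00,  3.19572785e-01,  1.56450043e+00, -4.31603907e-06,
        1.25741146e+00, -2.00058577e-02]), 'joint_velocities': array([-7.62497114e-04,  2.77399984e-04, -8.79883271e-04,  7.82168680e-05,
       -6.28752488e-05,  5.58454889e-04]), 'effort': array([-1.02084618e-03, -4.12321687e+01, -2.32220507e+01,  7.25180819e-02,
        3.76547989e-02, -3.53548785e-05]), 'position': array([0.14772619, 0.55570962, 0.21399142]), 'orientation': array([4.06968027e-01, 3.11510105e+00, 1.66757791e-04]), 'force': array([0.56973806, 0.21531053, 0.98905942]), 'moment': array([ 0.01674139, -0.00515715,  0.03170527]), 'grip_force': 0.0, 'width': 1.0020741774370745}
```

```bash
python3 - <<'E'
from h import *
im=cv2.imread("pics/top0.png"); a=cv2.resize(im[120:280,180:460],(784,448),interpolation=cv2.INTER_CUBIC)
cv2.imwrite("pics/top0c.png",a)
for n,u,v,z in [("key",218,205,.095),("k2",389,176,.095),("k3",385,208,.095),("stand",221,210,.04),("clamp",328,199,.03),("petri",427,179,.03),("rs",421,219,.03),("rs2",293,230,.06),("beaker",252,179,.05),("mag",330,188,.05)]:
    print(n,np.round(px2w("top",u,v,z),3))
E
```

```text
key [0.468 0.377 0.095]
k2 [ 0.53  -0.032  0.095]
k3 [ 0.452 -0.018  0.095]
stand [0.465 0.385 0.04 ]
clamp [0.489 0.114 0.03 ]
petri [ 0.535 -0.143  0.03 ]
rs [ 0.432 -0.12   0.03 ]
rs2 [0.408 0.203 0.06 ]
beaker [0.541 0.306 0.05 ]
mag [0.513 0.109 0.05 ]
```

View pics/top0c.png

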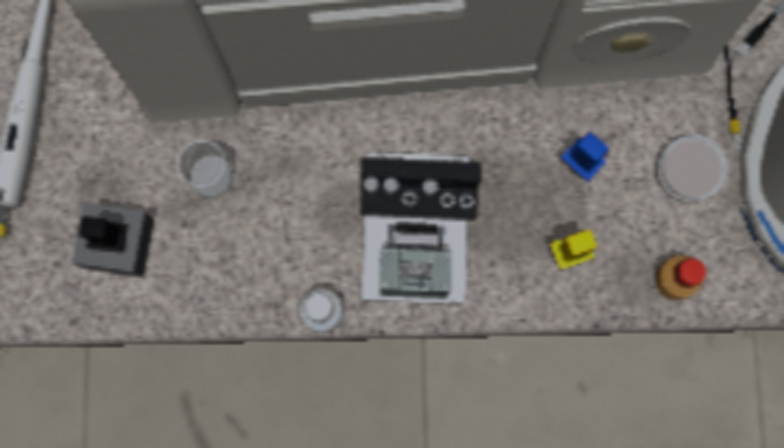

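The picture shows the black key in its grey stand at crop (105,235), the clamp in the middle (415,260), blue and yellow look-alikes to the right at (590,155) and (573,248), the beaker at (207,168), the white-cap bottle at (320,308), and the amber bottle and dishes on the far right.

Call:
step_arm(motion=[[[0,-5.9,-1.5,-0.5,0],[0,-5.9,-1.5,-0.5,0],[0,-5.9,-1.5,-0.5,0],[0,-5.9,-1.5,-0.5,0],[0,-5.9,-1.5,-0.5,0]]])

```text
t: 1.42
position: [0.4152, 0.4064, 0.2394]
orientation: [0.407, 3.115, 0.001]
force: [0.0, 0.1, -0.1]
width: 1.0
grip_force: 0.0
```

Call:
step_arm(motion=[[[0,-5.9,-1.5,-0.5,0],[0,0,0,0,0]]])

```text
t: 1.68
position: [0.4702, 0.3756, 0.2439]
orientation: [0.415, 3.113, 0.0]
force: [0.3, 0.4, -0.2]
width: 1.003
grip_force: 0.0
```

```bash
python3 - <<'E'
from h import *
s=ctrl.read_state(); print(s["t"],s["position"],s["orientation"],s["force"])
c=cam("wrist"); im=snap("wrist","w1.png"); np.save("w1.npy",c[1])
for q in ["key","key_stand"]:
    print(q,[(np.round(b["bbox"]).tolist(),round(b["confidence"],2)) for b in ctrl.cut_out("wrist",q)])
E
```

```text
1.675 [0.47018143 0.37560519 0.24392511] [4.15444909e-01 3.11254814e+00 1.89200917e-04] [ 0.33133096  0.42692677 -0.23805088]
key [([327.0, 184.0, 34.0, 33.0], 0.6), ([7.0, 246.0, 15.0, 15.0], 0.43)]
key_stand [([99.0, 212.0, 116.0, 63.0], 0.74), ([327.0, 180.0, 51.0, 54.0], 0.65)]
```

View pics/w1.png

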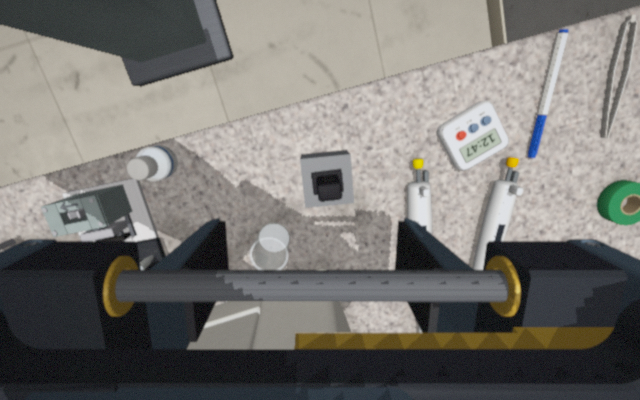

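The picture shows the stand at about (327,180) with the key's black flange on it at (327,184), the beaker at (270,245) and the clamp at far left (100,205).

```bash
python3 - <<'E'
from h import *
im=cv2.imread("pics/w1.png"); cv2.imwrite("pics/w1c.png",cv2.resize(im[140:220,285:370],(680,640))[:600])
E
```

```text
(no output)
```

View pics/w1c.png

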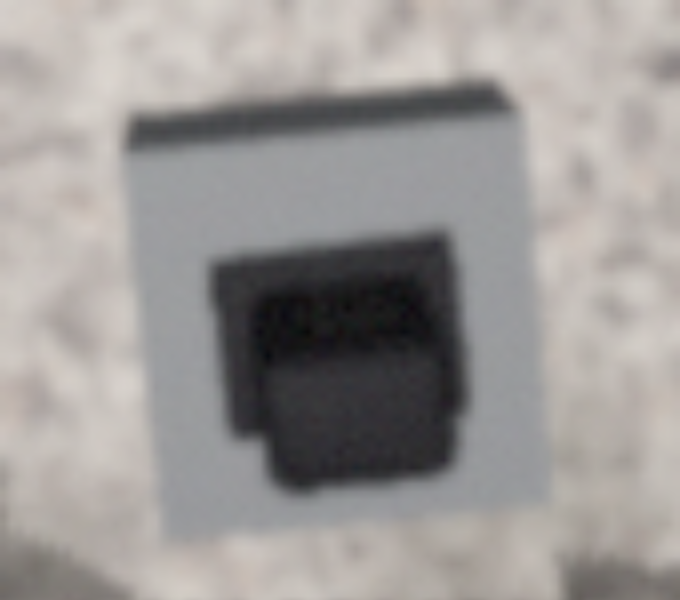

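The crop shows the stand's top face with corners at crop (128,150), (522,110), (550,500), (162,538), and the handle's top centred at (363,417).

```bash
python3 - <<'E'
from h import *
i=ctrl.camera_info("wrist"); c=(np.array(i["K"]),np.load("w1.npy"),i)
f=lambda u,v,z: px2w("wrist",285+u/8,140+v/8,z,c)
C=np.array([f(*p,.044) for p in [(128,150),(522,110),(550,500),(162,538)]])
print(C.round(4),C.mean(0).round(4)); 
for a,b in [(0,1),(1,2),(2,3),(3,0)]:
    d=C[b]-C[a]; print(np.linalg.norm(d), np.degrees(np.arctan2(d[1],d[0])))
H=np.array([f(*p,.095) for p in [(268,362),(445,347),(458,470),(280,490)]]);print(H.round(4),H.mean(0))
s=ctrl.read_state(); M=R.from_rotvec(s["orientation"]).as_matrix(); print(M.round(3)); print("tool y ang",np.degrees(np.arctan2(M[1,1],M[0,1])))
print((M.T@(C.mean(0)-s["position"])).round(4),(M.T@(H.mean(0)-s["position"])).round(4))
E
```

```text
[[0.4489 0.3703 0.044 ]
 [0.4577 0.4236 0.044 ]
 [0.5125 0.4146 0.044 ]
 [0.5035 0.36   0.044 ]] [0.4807 0.3921 0.044 ]
0.05403288200657318 80.6490222449122
0.05551502566615295 -9.329060034780621
0.05528335074760678 -99.34476791568343
0.05553461922541809 169.38070433492425
[[0.4712 0.3831 0.095 ]
 [0.475  0.4041 0.095 ]
 [0.4903 0.402  0.095 ]
 [0.4871 0.3804 0.095 ]] [0.4808836  0.39237381 0.095     ]
[[-0.966  0.257 -0.001]
 [ 0.257  0.966  0.   ]
 [ 0.001 -0.    -1.   ]]
tool y ang 75.12061719685721
[-0.0108  0.0174  0.1997] [-0.0109  0.0177  0.1487]
```

Call:
step_arm(motion=[[[0,-1.08,1.74,0,-0.094],[0,0,0,4,0],[0,0,0,4,0],[0,0,0,2,0],[0,0,0,0,0]]], newtons=40)

```text
t: 2.45
position: [0.4792, 0.3922, 0.1423]
orientation: [-0.256, -3.128, 0.004]
force: [0.1, -0.5, 1.2]
width: 1.0
grip_force: 0.0
```

```bash
python3 - <<'E'
from h import *
s=ctrl.read_state(); print(s["t"],s["position"],s["orientation"],s["force"])
M=R.from_rotvec(s["orientation"]).as_matrix(); print(np.degrees(np.arctan2(M[1,1],M[0,1])), M.T@(np.array([.4808,.3923,.058])-s["position"]))
c=cam("wrist"); im=snap("wrist","w2.png"); np.save("w2.npy",c[1])
# stand top outline + handle top outline projected
a=np.radians(-9.4); ex=np.array([np.cos(a),np.sin(a),0]); ey=np.array([-np.sin(a),np.cos(a),0])
o=im[:,:,::-1].copy()
for hx,hy,z in [(.028,.028,.044),(.009,.012,.095)]:
    P=np.array([np.array([.4808,.3922,z])+sx*hx*ex+sy*hy*ey for sx,sy in [(1,1),(1,-1),(-1,-1),(-1,1)]])
    cv2.polylines(o,[w2px("wrist",P,c).round().astype(int)],True,(0,0,255),1)
cv2.imwrite("pics/w2o.png",cv2.resize(o[100:300,220:440],(660,600)))
E
```

```text
2.45 [0.47916609 0.39220936 0.14231734] [-0.25616129 -3.12775142  0.0041565 ] [ 0.12545356 -0.45445081  1.15052615]
80.63616956939514 [-0.00186203  0.00060105  0.08431052]
```

View pics/w2o.png

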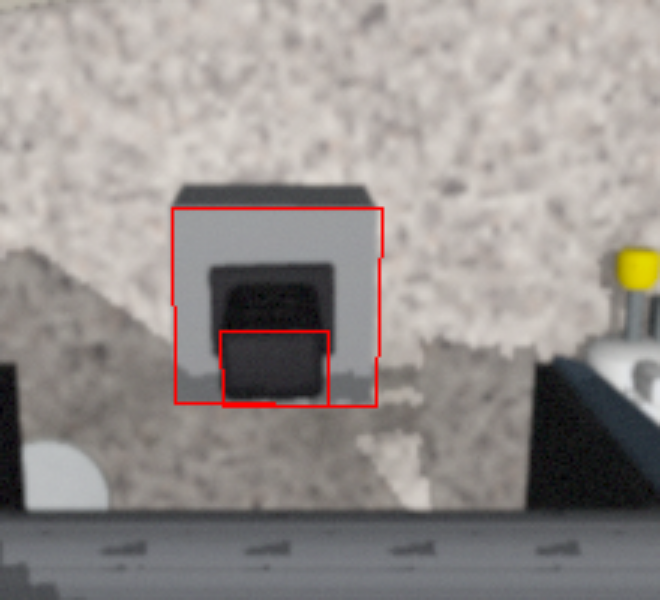

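The overlay fits to about 1–2 mm: the key's top is centred at crop (273,363) and upright with the stand, so go straight down.

Call:
step_arm(motion=[[[0,0,0,3.5,0],[0,0,0,3,0],[0,0,0,1.9,0],[0,0,0,0,0],[1,0,0,0,0]]], newtons=40)

```text
t: 3.12
position: [0.4824, 0.393, 0.0618]
orientation: [0.259, 3.128, 0.004]
force: [0.2, 0.9, 0.4]
width: 0.92
grip_force: 0.0
```

Call:
step_arm(motion=[[[1,0,0,0,0],[1,0,0,0,0],[1,0,0,0,0],[1,0,0,0,0]]])

```text
t: 3.62
position: [0.4817, 0.3919, 0.0601]
orientation: [0.26, 3.131, 0.0]
force: [-0.3, 0.1, -0.4]
width: 0.484
grip_force: 0.0
```

Call:
step_arm(motion=[[[1,0,0,0,0],[1,0,0,0,0],[1,0,0,0,0],[1,0,0,0,0]]])

```text
t: 4.12
position: [0.4816, 0.3918, 0.0599]
orientation: [-0.26, -3.131, 0.0]
force: [-0.7, -0.6, 0.0]
width: 0.26
grip_force: 40.0
```

Call:
step_arm(motion=[[[1,0,0,-2,0],[1,0,0,-4,0],[1,0,0,-5,0],[1,0,0,-3,0],[1,0,0,0,0]]])

```text
t: 4.75
position: [0.4828, 0.3928, 0.2026]
orientation: [0.26, 3.126, 0.006]
force: [0.4, 0.3, -1.7]
width: 0.258
grip_force: 40.0
```

```bash
python3 - <<'E'
from h import *
s=ctrl.read_state(); print(s["t"],s["position"],s["orientation"],s["force"],s["grip_force"],s["width"])
# clamp: cut from top + scene pictures already taken
im=cv2.imread("pics/top0.png"); cv2.imwrite("pics/topcl.png",cv2.resize(im[165:235,295:365],(600,600),interpolation=cv2.INTER_CUBIC))
E
```

```text
4.75 [0.48275113 0.39276029 0.20264561] [0.25971029 3.12646332 0.00645515] [ 0.35815982  0.29457812 -1.67961601] 39.99973475933075 0.2582943436272837
```

View pics/topcl.png

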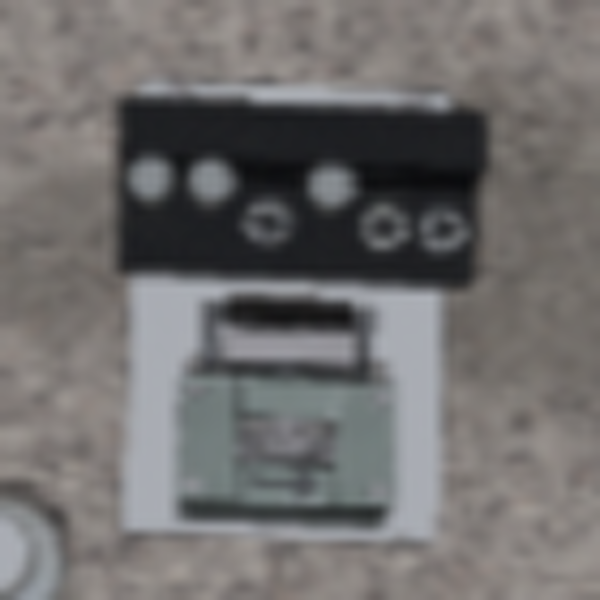

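The picture shows the housing with the slot centred at about crop (288,438), the arrow below it at (300,488), and the black magnet stand across the plate from row 100 to 280; the plate is nearly square with the camera.

```bash
python3 - <<'E'
from h import *
c=cam("top"); f=lambda u,v,z: px2w("top",295+u*70/600-.44,165+v*70/600-.44,z,c)
print("slot",f(288,438,.065)); L=f(125,530,.008);L2=f(130,285,.008);Rr=f(437,540,.008);R2=f(440,290,.008); print(L,L2,Rr,R2)
h=[f(178,375,.065),f(395,378,.065),f(390,505,.065),f(178,500,.065)]; print(np.array(h).round(4))
S=f(288,438,.065); s=ctrl.read_state(); M=R.from_rotvec(s["orientation"]).as_matrix()
t=S+np.array([.035,0,0.13]); print(M.T@(t-s["position"]))
for q in ["slot","clamp"]:
  ctrl.snapshot("top"); print(q,[(np.round(b["bbox"]).tolist(),round(b["confidence"],2)) for b in ctrl.boxes_of("top",q)])
E
```

```text
slot [0.44098526 0.11614821 0.065     ]
[0.42169875 0.16437046 0.008     ] [0.49679318 0.16148596 0.008     ] [0.41656702 0.07036691 0.008     ] [0.49312739 0.06679015 0.008     ]
[[0.4598 0.1471 0.065 ]
 [0.4576 0.0851 0.065 ]
 [0.4212 0.0877 0.065 ]
 [0.4239 0.1479 0.065 ]]
[-0.03893892 -0.27396888  0.00657912]
slot [([327.0, 202.0, 36.0, 59.0], 0.79)]
clamp [([326.0, 200.0, 43.0, 56.0], 0.63)]
```

Call:
step_arm(motion=[[[1,-0.8,-5.5,0,0],[1,-0.8,-5.5,0,0],[1,-0.8,-5.5,0,0],[1,-0.8,-5.5,0,0],[1,-0.8,-5.4,0,-0.06]]])

```text
t: 5.58
position: [0.4749, 0.1131, 0.1985]
orientation: [-0.163, -3.135, 0.001]
force: [0.8, 0.2, -0.7]
width: 0.262
grip_force: 40.0
```

Call:
step_arm(motion=[[[1,0,0,0,-0.06],[1,0,0,0,0],[1,0,0,0,0]]])

```text
t: 5.95
position: [0.4756, 0.1154, 0.1992]
orientation: [-0.072, -3.139, 0.0]
force: [-0.1, -0.3, -0.2]
width: 0.261
grip_force: 40.0
```

```bash
python3 - <<'E'
from h import *
s=ctrl.read_state(); print(s["t"],s["position"],s["orientation"],s["force"])
M=R.from_rotvec(s["orientation"]).as_matrix();print(np.degrees(np.arctan2(M[1,1],M[0,1])))
c=cam("wrist"); im=snap("wrist","w3.png"); np.save("w3.npy",c[1]); 
p=w2px("wrist",[.441,.116,.065],c)[0]; print(p)
u,v=(p-[55,50]).round().astype(int); u=max(u,0);v=max(v,0); print(u,v)
cv2.imwrite("pics/w3c.png",cv2.resize(im[v:v+100,u:u+110,::-1],(660,600),interpolation=cv2.INTER_CUBIC))
E
```

```text
5.95 [0.47556077 0.11535657 0.19918496] [-7.21142843e-02 -3.13933754e+00  2.20626820e-04] [-0.10009891 -0.33991472 -0.2443654 ]
87.36816671264332
[309.93915899 152.59561921]
255 103
```

View pics/w3c.png

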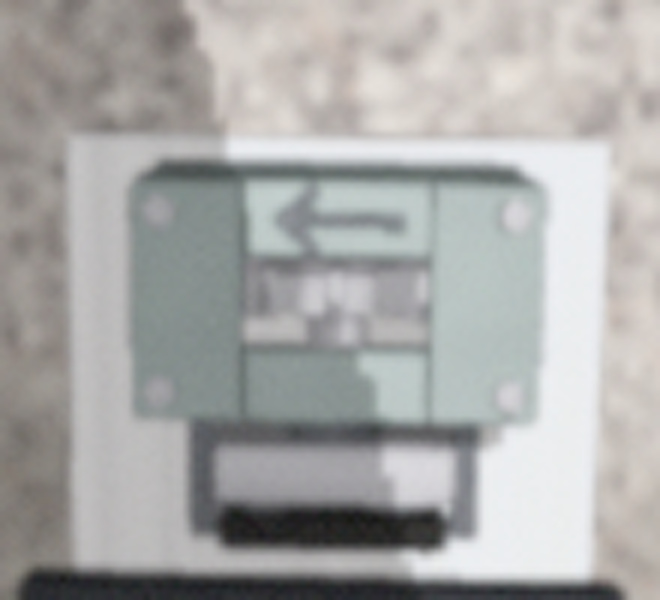

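The close look shows the roof with corners at crop (132,182), (542,185), (538,420), (137,415), the slot at columns 245–430, rows 260–348, the arrow pointing left (−y), a tooth showing near the slot's middle, and the pad's black rubber at (330,525) well short of the stand.

```bash
python3 - <<'E'
from h import *
i=ctrl.camera_info("wrist"); c=(np.array(i["K"]),np.load("w3.npy"),i)
f=lambda u,v,z: px2w("wrist",255+u/6-.42,103+v/6-.42,z,c)
C=np.array([f(*p,.065) for p in [(132,182),(542,185),(538,420),(137,415)]])
print(C.round(4),C.mean(0).round(4)); 
for a,b in [(0,1),(1,2),(2,3),(3,0)]:
    d=C[b]-C[a]; print(np.linalg.norm(d).round(4), np.degrees(np.arctan2(d[1],d[0])).round(1))
S=f(338,304,.065); Q=np.array([f(*p,.065) for p in [(245,260),(430,260),(430,348),(245,348)]]); print(S,Q.round(4))
for u in [300,330,365]: print(u,(f(u,300,.057)-S).round(4))
print("front/pad",f(330,540,.03))
s=ctrl.read_state(); M=R.from_rotvec(s["orientation"]).as_matrix(); print((M.T@(S-s["position"])).round(4))
E
```

```text
[[0.4223 0.0874 0.065 ]
 [0.4255 0.1476 0.065 ]
 [0.4605 0.1464 0.065 ]
 [0.457  0.0856 0.065 ]] [0.4414 0.1168 0.065 ]
0.0603 87.0
0.0351 -2.1
0.0608 -93.3
0.0347 177.1
[0.44162145 0.11684571 0.065     ] [[0.4345 0.1033 0.065 ]
 [0.4357 0.1308 0.065 ]
 [0.4488 0.1304 0.065 ]
 [0.4476 0.1026 0.065 ]]
300 [ 0.0001 -0.0058 -0.008 ]
330 [ 0.0004 -0.0013 -0.008 ]
365 [ 0.0006  0.0041 -0.008 ]
front/pad [0.48647026 0.11340507 0.03      ]
[ 0.0339 -0.0002  0.1344]
```

Call:
step_arm(motion=[[[1,3.4,0.9,0,0],[1,0,0,3.5,0],[1,0,0,3.2,0],[1,0,0,0,0],[1,0,0,0,0]]], newtons=60)

```text
t: 6.62
position: [0.4431, 0.1261, 0.1338]
orientation: [0.071, 3.139, 0.001]
force: [0.4, -0.7, -0.1]
width: 0.261
grip_force: 60.0
```

```bash
cat > st.py <<'E'
from h import *
S=np.array([.4417,.1168,.065])
s=ctrl.read_state(); M=R.from_rotvec(s["orientation"]).as_matrix()
p=M.T@(s["position"]+M[:,2]*.056-S)   # tip relative to slot in tool axes
print("t %.2f tip rel slot mm (tool x,y; height) %.1f %.1f  h %.1f"%(s["t"],p[0]*1e3,p[1]*1e3,65-p[2]*1e3),"F tool",(M.T@s["force"]).round(2),"mom",(M.T@s["moment"]).round(2),"ang",np.degrees(np.arctan2(M[1,1],M[0,1])).round(2), "w",round(s["width"],3))
E
python3 st.py; python3 - <<'E'
from h import *
c=cam("wrist"); im=snap("wrist","w4.png"); u,v=w2px("wrist",[.4417,.1168,.065],c)[0].round().astype(int); print(u,v)
cv2.imwrite("pics/w4c.png",cv2.resize(im[v-70:v+50,u-60:u+60,::-1],(600,600),interpolation=cv2.INTER_CUBIC))
E
```

```text
t 6.62 tip rel slot mm (tool x,y; height) -1.1 9.4  h 77.8 F tool [-0.47 -0.72  0.08] mom [-0.03  0.01  0.02] ang 87.41 w 0.261
298 209
```

View pics/w4c.png

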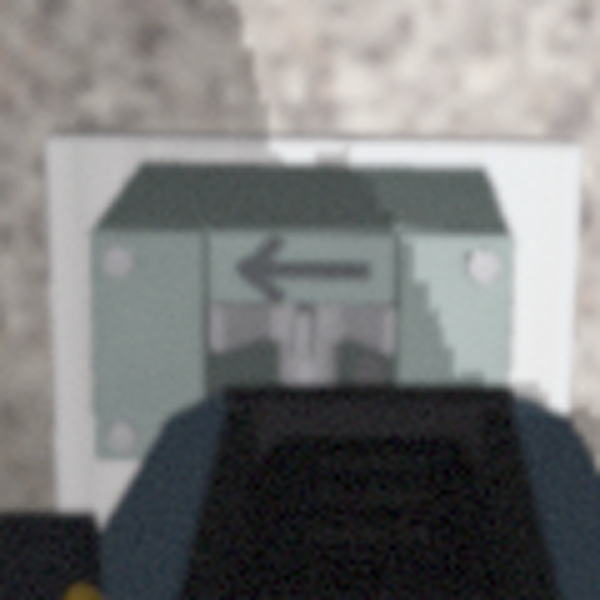

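The tooth shows upright at (303,330), in the slot's middle, so a dip at +9.5 falls in a gap.

Call:
step_arm(motion=[[[1,0.1,0,1,0],[1,0,0,1,0],[1,0,0,0.4,0],[1,0,0,0.2,0],[1,0,0,0,0]]])

```text
t: 7.3
position: [0.4412, 0.1253, 0.1069]
orientation: [-0.072, -3.14, 0.001]
force: [-1.0, -2.0, -0.2]
width: 0.258
grip_force: 60.0
```

```bash
python3 st.py
```

```text
t 7.30 tip rel slot mm (tool x,y; height) 0.9 8.5  h 50.9 F tool [ 0.88 -2.01  0.24] mom [ 0.3   0.02 -0.  ] ang 87.39 w 0.258
```

Call:
step_arm(motion=[[[1,0,-0.3,0,0],[1,0,-0.5,0,0],[1,0,-0.5,0,0],[1,0,-0.2,0,0]]])

```text
t: 7.8
position: [0.441, 0.1127, 0.1071]
orientation: [0.077, 3.14, 0.009]
force: [-0.2, 8.8, -2.6]
width: 0.259
grip_force: 60.0
```

```bash
python3 st.py
```

```text
t 7.80 tip rel slot mm (tool x,y; height) 0.4 -3.9  h 51.1 F tool [0.68 8.77 2.61] mom [-2.1   0.15 -0.01] ang 87.2 w 0.259
```

Call:
step_arm(motion=[[[1,0,-0.2,0,0],[1,0,0,0,0]]])

```text
t: 8.05
position: [0.4411, 0.1107, 0.1073]
orientation: [0.076, 3.139, 0.008]
force: [-0.4, 6.9, -2.1]
width: 0.258
grip_force: 60.0
```

```bash
python3 st.py
```

```text
t 8.05 tip rel slot mm (tool x,y; height) 0.2 -5.9  h 51.3 F tool [0.7  6.91 2.17] mom [-1.84  0.15  0.01] ang 87.22 w 0.258
```

Call:
step_arm(motion=[[[1,0,-0.2,0,0],[1,0,0,0,0]]])

```text
t: 8.3
position: [0.4412, 0.1087, 0.1074]
orientation: [0.076, 3.139, 0.009]
force: [0.1, 8.6, -0.5]
width: 0.26
grip_force: 60.0
```

```bash
python3 st.py
```

```text
t 8.30 tip rel slot mm (tool x,y; height) 0.0 -7.9  h 51.5 F tool [0.32 8.58 0.54] mom [-1.84  0.15 -0.02] ang 87.22 w 0.26
```

Call:
step_arm(motion=[[[1,0,0,-0.4,0],[1,0,0,-0.6,0],[1,0,0,0,0]]])

```text
t: 8.68
position: [0.4408, 0.1063, 0.1175]
orientation: [0.072, 3.14, -0.0]
force: [0.2, -0.3, -0.7]
width: 0.26
grip_force: 60.0
```

```bash
python3 st.py
```

```text
t 8.68 tip rel slot mm (tool x,y; height) 0.4 -10.5  h 61.5 F tool [-0.19 -0.3   0.71] mom [-0.01  0.01  0.01] ang 87.38 w 0.26
```

Call:
step_arm(motion=[[[1,0,0.7,0,0],[1,0,0.7,0,0],[1,0,0.6,0,0],[1,0,0,0,0],[1,0,0,1,0]]])

```text
t: 9.3
position: [0.4419, 0.1268, 0.1071]
orientation: [0.071, 3.139, 0.001]
force: [0.2, 0.5, -1.2]
width: 0.259
grip_force: 60.0
```

Call:
step_arm(motion=[[[1,0,0,0,0],[1,0,-0.6,0,0],[1,0,-0.5,0,0],[1,0,-0.4,0,0],[1,0,0,0,0]]])

```text
t: 9.93
position: [0.4408, 0.1131, 0.1071]
orientation: [0.076, 3.14, 0.007]
force: [-1.0, 7.1, -1.8]
width: 0.263
grip_force: 60.0
```

```bash
python3 st.py
```

```text
t 9.93 tip rel slot mm (tool x,y; height) 0.7 -3.5  h 51.1 F tool [1.32 7.08 1.85] mom [-1.73  0.22  0.03] ang 87.21 w 0.263
```

Call:
step_arm(motion=[[[1,0,-0.25,0,0],[1,0,-0.2,0,0],[1,0,0,0,0]]])

```text
t: 10.3
position: [0.4411, 0.1088, 0.1075]
orientation: [0.076, 3.139, 0.008]
force: [1.0, 7.4, -0.6]
width: 0.261
grip_force: 60.0
```

```bash
python3 st.py
```

```text
t 10.30 tip rel slot mm (tool x,y; height) 0.1 -7.8  h 51.5 F tool [-0.68  7.49  0.59] mom [-1.78  0.11  0.01] ang 87.22 w 0.261
```

Call:
step_arm(motion=[[[1,0,0,-0.5,0],[1,0,0,-0.5,0],[1,0,0.7,0,0],[1,0,0.7,0,0],[1,0,0.6,0,0]]])

```text
t: 10.92
position: [0.4413, 0.1276, 0.1168]
orientation: [-0.071, -3.141, 0.0]
force: [-0.3, 0.9, -1.4]
width: 0.261
grip_force: 60.0
```

Call:
step_arm(motion=[[[1,0,0,0,0],[1,0,0,0.5,0],[1,0,0,0.5,0],[1,0,0,0,0]]])

```text
t: 11.42
position: [0.4409, 0.1268, 0.1063]
orientation: [-0.072, -3.139, 0.001]
force: [0.3, 0.7, -0.0]
width: 0.257
grip_force: 60.0
```

```bash
python3 st.py
```

```text
t 11.43 tip rel slot mm (tool x,y; height) 1.3 10.0  h 50.3 F tool [-0.3   0.74  0.01] mom [-0.02  0.01 -0.08] ang 87.37 w 0.257
```

Call:
step_arm(motion=[[[1,-0.1,-0.7,0,0],[1,0,-0.5,0,0],[1,0,-0.4,0,0],[1,0,-0.4,0,0],[1,0,0,0,0]]])

```text
t: 12.05
position: [0.4421, 0.1085, 0.1075]
orientation: [0.076, 3.139, 0.007]
force: [-0.8, 6.1, 1.1]
width: 0.26
grip_force: 60.0
```

```bash
python3 st.py
```

```text
t 12.05 tip rel slot mm (tool x,y; height) -0.9 -8.1  h 51.5 F tool [ 1.14  6.01 -1.08] mom [-1.58  0.25 -0.01] ang 87.23 w 0.26
```

Call:
step_arm(motion=[[[1,0,0,-0.5,0],[1,0,0,-0.5,0],[1,0,0.7,0,0],[1,0,0.7,0,0],[1,0,0.6,0,0]]])

```text
t: 12.68
position: [0.4423, 0.1276, 0.1168]
orientation: [-0.071, -3.141, 0.0]
force: [0.6, 0.4, -1.0]
width: 0.257
grip_force: 60.0
```

Call:
step_arm(motion=[[[1,0,0,0,0],[1,0,0,0.5,0],[1,0,0,0.5,0],[1,0,0,0,0]]])

```text
t: 13.18
position: [0.4419, 0.1268, 0.1063]
orientation: [-0.072, -3.139, 0.001]
force: [0.1, 0.2, -0.4]
width: 0.26
grip_force: 60.0
```

```bash
python3 st.py
```

```text
t 13.18 tip rel slot mm (tool x,y; height) 0.3 10.0  h 50.3 F tool [-0.04  0.18  0.38] mom [-0.02  0.01  0.02] ang 87.36 w 0.26
```

Call:
step_arm(motion=[[[1,0,-0.7,0,0],[1,0,-0.5,0,0],[1,0,-0.4,0,0],[1,0,-0.4,0,0],[1,0,0,0,0]]])

```text
t: 13.8
position: [0.4421, 0.1085, 0.1075]
orientation: [0.076, 3.139, 0.007]
force: [-0.0, 7.3, 0.7]
width: 0.257
grip_force: 60.0
```

```bash
python3 st.py
```

```text
t 13.80 tip rel slot mm (tool x,y; height) -0.9 -8.1  h 51.6 F tool [ 0.37  7.29 -0.69] mom [-1.56  0.12  0.02] ang 87.23 w 0.257
```

Call:
step_arm(motion=[[[1,0,0,-0.5,0],[1,0,0,-0.5,0],[1,0,0.7,0,0],[1,0,0.7,0,0],[1,0,0.6,0,0]]])

```text
t: 14.42
position: [0.4423, 0.1276, 0.1168]
orientation: [-0.071, -3.14, 0.0]
force: [0.3, 0.8, 0.1]
width: 0.262
grip_force: 60.0
```

Call:
step_arm(motion=[[[1,0,0,0,0],[1,0,0,0.5,0],[1,0,0,0.5,0],[1,0,0,0,0]]])

```text
t: 14.92
position: [0.4419, 0.1268, 0.1063]
orientation: [-0.072, -3.139, 0.001]
force: [0.2, -0.7, -0.6]
width: 0.258
grip_force: 60.0
```

```bash
python3 st.py
```

```text
t 14.93 tip rel slot mm (tool x,y; height) 0.3 10.0  h 50.3 F tool [-0.22 -0.72  0.63] mom [ 0.03  0.06 -0.02] ang 87.36 w 0.258
```

Call:
step_arm(motion=[[[1,0,-0.7,0,0],[1,0,-0.5,0,0],[1,0,-0.4,0,0],[1,0,-0.4,0,0],[1,0,0,0,0]]])

```text
t: 15.55
position: [0.4421, 0.1085, 0.1075]
orientation: [0.076, 3.139, 0.007]
force: [-1.0, 6.6, -0.7]
width: 0.255
grip_force: 60.0
```

```bash
python3 st.py; python3 - <<'E'
from h import *
c=cam("wrist"); im=snap("wrist","w5.png"); 
cv2.imwrite("pics/w5c.png",cv2.resize(im[150:400,170:450,::-1],(784,600)[:2],interpolation=cv2.INTER_CUBIC))
a=snap("scene","s5.png"); u,v=w2px("scene",[.49,.115,.03])[0].round().astype(int)
cv2.imwrite("pics/s5c.png",cv2.resize(a[v-35:v+35,u-40:u+40,::-1],(685,600),interpolation=cv2.INTER_CUBIC))
E
```

```text
t 15.55 tip rel slot mm (tool x,y; height) -0.9 -8.0  h 51.6 F tool [1.29 6.5  0.76] mom [-1.67  0.13 -0.  ] ang 87.23 w 0.255
```

View pics/s5c.png

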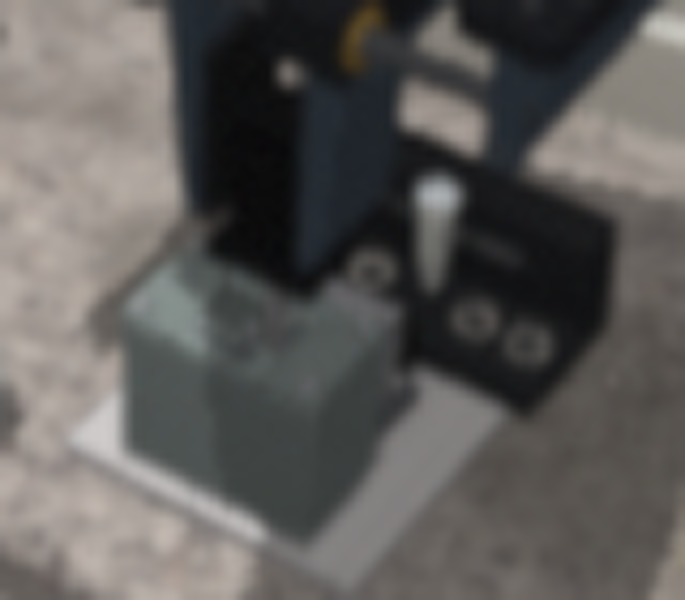

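The scene view shows the blade in the slot, but the pad is hidden behind the housing at about (400,390); I go on by feel.

Call:
step_arm(motion=[[[1,0,0,-0.5,0],[1,0,0,-0.5,0],[1,0,0.7,0,0],[1,0,0.7,0,0],[1,0,0.6,0,0]]])

```text
t: 16.27
position: [0.4423, 0.1276, 0.1168]
orientation: [-0.071, -3.14, 0.0]
force: [-0.6, 0.0, -1.3]
width: 0.262
grip_force: 60.0
```

Call:
step_arm(motion=[[[1,0,0,0,0],[1,0,0,0.5,0],[1,0,0,0.5,0],[1,0,0,0,0]]])

```text
t: 16.77
position: [0.4419, 0.1268, 0.1063]
orientation: [-0.072, -3.139, 0.001]
force: [0.4, -0.6, 0.0]
width: 0.264
grip_force: 60.0
```

Call:
step_arm(motion=[[[1,0,-0.7,0,0],[1,0,-0.5,0,0],[1,0,-0.4,0,0],[1,0,-0.2,0,0],[1,0,0,0,0]]])

```text
t: 17.4
position: [0.442, 0.1115, 0.1072]
orientation: [0.078, 3.14, 0.01]
force: [-1.4, 9.9, -2.4]
width: 0.263
grip_force: 60.0
```

```bash
python3 st.py
```

```text
t 17.40 tip rel slot mm (tool x,y; height) -0.6 -5.0  h 51.2 F tool [1.85 9.8  2.44] mom [-2.43  0.18  0.01] ang 87.17 w 0.263
```

Call:
step_arm(motion=[[[1,0,-0.2,0,0],[1,0,0,0,0]]])

```text
t: 17.65
position: [0.4422, 0.1096, 0.1075]
orientation: [0.077, 3.139, 0.011]
force: [0.5, 10.0, 0.0]
width: 0.259
grip_force: 60.0
```

```bash
python3 st.py
```

```text
t 17.65 tip rel slot mm (tool x,y; height) -0.9 -6.8  h 51.5 F tool [ 0.02 10.06  0.05] mom [-2.42  0.19 -0.03] ang 87.18 w 0.259
```

Call:
step_arm(motion=[[[1,0,0,-0.5,0],[1,0,0,-0.5,0],[1,0,0.7,0,0],[1,0,0.7,0,0],[1,0,0.4,0,0]]])

```text
t: 18.27
position: [0.4422, 0.1255, 0.1168]
orientation: [-0.071, -3.14, 0.0]
force: [0.0, -0.1, -0.7]
width: 0.253
grip_force: 60.0
```

Call:
step_arm(motion=[[[1,0,0,0,0],[1,0,0,0.5,0],[1,0,0,0.5,0],[1,0,0,0,0]]])

```text
t: 18.77
position: [0.4418, 0.1248, 0.1063]
orientation: [-0.072, -3.139, 0.001]
force: [0.8, -0.3, -1.5]
width: 0.256
grip_force: 60.0
```

```bash
python3 st.py
```

```text
t 18.77 tip rel slot mm (tool x,y; height) 0.3 8.0  h 50.3 F tool [-0.79 -0.31  1.46] mom [-0.04  0.   -0.01] ang 87.36 w 0.256
```

Call:
step_arm(motion=[[[1,0,-0.5,0,0],[1,0,-0.3,0,0],[1,0,0,0,0]]])

```text
t: 19.15
position: [0.4419, 0.1192, 0.1072]
orientation: [-0.077, -3.141, -0.009]
force: [-1.0, 8.4, -2.0]
width: 0.262
grip_force: 60.0
```

```bash
python3 st.py
```

```text
t 19.15 tip rel slot mm (tool x,y; height) -0.1 2.6  h 51.2 F tool [1.42 8.3  2.01] mom [-1.99  0.39  0.01] ang 87.2 w 0.262
```

Call:
step_arm(motion=[[[1,0,-0.3,0,0],[1,0,-0.2,0,0],[1,0,0,0,0]]])

```text
t: 19.52
position: [0.4417, 0.1151, 0.1071]
orientation: [0.078, 3.141, 0.012]
force: [-1.1, 11.6, -2.3]
width: 0.261
grip_force: 60.0
```

```bash
python3 st.py
```

```text
t 19.52 tip rel slot mm (tool x,y; height) -0.1 -1.4  h 51.2 F tool [ 1.62 11.47  2.41] mom [-2.69  0.46  0.04] ang 87.15 w 0.261
```

Call:
step_arm(motion=[[[1,0,-0.2,0,0],[1,0,-0.1,0,0],[1,0,0,0,0]]])

```text
t: 19.9
position: [0.4416, 0.1127, 0.107]
orientation: [0.079, 3.14, 0.013]
force: [-1.0, 11.7, -3.0]
width: 0.261
grip_force: 60.0
```

```bash
python3 st.py
```

```text
t 19.90 tip rel slot mm (tool x,y; height) -0.1 -3.8  h 51.0 F tool [ 1.55 11.57  3.12] mom [-3.11  0.37  0.02] ang 87.13 w 0.261
```

Call:
step_arm(motion=[[[1,0,-0.2,0,0],[1,0,0,0,0]]])

```text
t: 20.15
position: [0.4419, 0.1108, 0.1072]
orientation: [0.079, 3.14, 0.014]
force: [0.7, 12.3, -2.7]
width: 0.26
grip_force: 60.0
```

```bash
python3 st.py
```

```text
t 20.15 tip rel slot mm (tool x,y; height) -0.5 -5.6  h 51.3 F tool [-0.11 12.3   2.84] mom [-3.13  0.32 -0.01] ang 87.13 w 0.26
```

Call:
step_arm(motion=[[[1,0,0.3,0,0],[1,0,0.05,0,0],[1,0,0,-1.5,0],[1,0,0,-4,0],[1,0,0,-4,0]]])

```text
t: 20.78
position: [0.4414, 0.1096, 0.2029]
orientation: [-0.072, -3.14, 0.003]
force: [0.9, 0.0, -1.3]
width: 0.26
grip_force: 60.0
```

```bash
cat > go.py <<'E'
from h import *
s=ctrl.read_state(); M=R.from_rotvec(s["orientation"]).as_matrix()
t=np.array([.4816,.3918,s["position"][2]]); print(s["t"],s["position"].round(4),"d tool cm",(M.T@(t-s["position"])*100).round(2),"ang",np.degrees(np.arctan2(M[1,1],M[0,1])).round(2),"F",s["force"].round(1),"axis",M[:,2].round(4))
E
python3 go.py
```

```text
20.775 [0.4414 0.1096 0.2029] d tool cm [-2.73 28.37 -0.05] ang 87.38 F [ 0.9  0.  -1.3] axis [-7.0e-04 -1.6e-03 -1.0e+00]
```

Call:
step_arm(motion=[[[1,-0.5,5.7,0,0],[1,-0.55,5.7,0,0],[1,-0.55,5.7,0,0],[1,-0.55,5.7,0,0],[1,-0.55,5.5,0,0.06]]])

```text
t: 21.4
position: [0.4821, 0.393, 0.2019]
orientation: [0.168, 3.136, -0.002]
force: [0.6, -0.4, -0.7]
width: 0.262
grip_force: 60.0
```

Call:
step_arm(motion=[[[1,0,0,0,0.06],[1,0,0,0,0],[1,0,0,0,0]]])

```text
t: 21.78
position: [0.4817, 0.3911, 0.202]
orientation: [0.26, 3.131, -0.001]
force: [-0.2, 0.3, -0.8]
width: 0.257
grip_force: 60.0
```

```bash
python3 go.py;  python3 - <<'E'
from h import *
c=cam("wrist"); im=snap("wrist","w6.png"); u,v=w2px("wrist",[.4808,.392,.044],c)[0].round().astype(int); print(u,v)
o=im[:,:,::-1].copy()
a=np.radians(-9.4); ex=np.array([np.cos(a),np.sin(a),0]); ey=np.array([-np.sin(a),np.cos(a),0])
for hx,hy in [(.028,.028),(.007,.0055)]:
    P=np.array([np.array([.4808,.3922,.044])+sx*hx*ex+sy*hy*ey for sx,sy in [(1,1),(1,-1),(-1,-1),(-1,1)]])
    cv2.polylines(o,[w2px("wrist",P,c).round().astype(int)],True,(0,0,255),1)
cv2.imwrite("pics/w6c.png",cv2.resize(o[v-50:v+70,u-60:u+60],(600,600),interpolation=cv2.INTER_CUBIC))
E
```

```text
21.775 [0.4817 0.3911 0.202 ] d tool cm [ 0.02  0.07 -0.  ] ang 80.51 F [-0.2  0.3 -0.8] axis [ 1.e-04 -7.e-04 -1.e+00]
312 183
```

View pics/w6c.png

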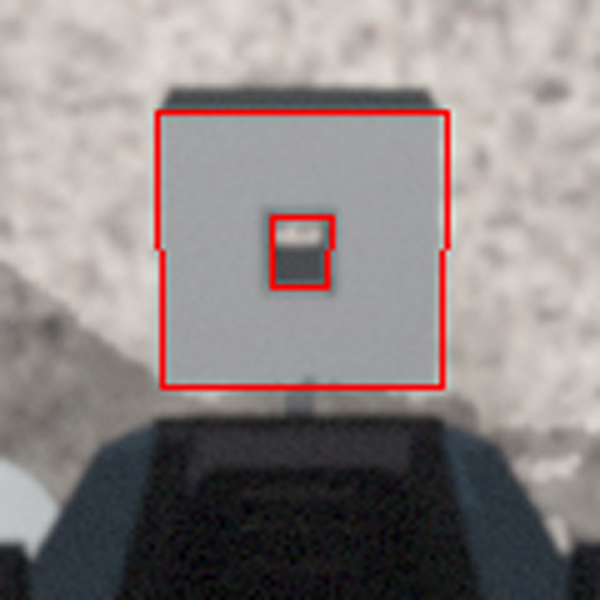

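The picture shows the empty pocket at (300,250) right under the overlay, and the blade's tip at (298,395) in line with it.

Call:
step_arm(motion=[[[1,0,0.05,3,0],[1,0,0,4,0],[1,0,0,2,0],[1,0,0,0,0],[1,0,0,1.5,0]]])

```text
t: 22.45
position: [0.4832, 0.3933, 0.0989]
orientation: [0.26, 3.127, 0.006]
force: [0.6, -0.5, -0.6]
width: 0.258
grip_force: 60.0
```

Call:
step_arm(motion=[[[1,0,0,1,0],[1,0,0,1,0],[1,0,0,0,0]]])

```text
t: 22.82
position: [0.4811, 0.3922, 0.076]
orientation: [-0.26, -3.13, 0.002]
force: [0.9, -0.4, 0.2]
width: 0.26
grip_force: 60.0
```

```bash
python3 go.py
```

```text
22.825 [0.4811 0.3922 0.076 ] d tool cm [-0.05 -0.03 -0.  ] ang 80.51 F [ 0.9 -0.4  0.2] axis [-0.0014 -0.0011 -1.    ]
```

Blade in the pocket with no side force; lower the remaining 1.6 cm.

Call:
step_arm(motion=[[[1,0,0,0.8,0],[1,0,0,0.5,0],[1,0,0,0.2,0],[1,0,0,0.1,0],[1,0,0,0,0]]])

```text
t: 23.45
position: [0.4817, 0.3926, 0.0611]
orientation: [0.26, 3.131, 0.0]
force: [0.2, -1.0, -1.2]
width: 0.261
grip_force: 60.0
```

```bash
python3 go.py
```

```text
23.45 [0.4817 0.3926 0.0611] d tool cm [-0.01 -0.08 -0.  ] ang 80.5 F [ 0.2 -1.  -1.2] axis [ 2.e-04  2.e-04 -1.e+00]
```

Call:
step_arm(motion=[[[1,0,0,0.1,0],[1,0,0,0,0],[0.6,0,0,0,0],[0.4,0,0,0,0],[0,0,0,0,0]]])

```text
t: 24.08
position: [0.4817, 0.3926, 0.0601]
orientation: [0.26, 3.131, 0.0]
force: [-0.7, -0.5, -0.0]
width: 0.556
grip_force: 0.0
```

Call:
step_arm(motion=[[[0,0,0,0,0],[0,0,0,0,0],[0,0,0,0,0],[0,0,0,-1,0],[0,0,0,-4,0]]])

```text
t: 24.7
position: [0.4803, 0.3915, 0.1088]
orientation: [-0.26, -3.127, 0.006]
force: [1.1, 0.6, -0.1]
width: 0.999
grip_force: 0.0
```

Call:
step_arm(motion=[[[0,0,0,-5,0],[0,0,0,-4,0],[0,0,0,0,0]]])

```text
t: 25.08
position: [0.4833, 0.3939, 0.2048]
orientation: [0.26, 3.124, 0.01]
force: [-0.4, -0.1, -1.3]
width: 1.001
grip_force: 0.0
```

```bash
python3 - <<'E'
from h import *
s=ctrl.read_state(); print(s["t"],s["position"],s["width"],s["force"])
c=cam("wrist"); im=snap("wrist","w7.png"); o=im[:,:,::-1].copy()
a=np.radians(-9.4); ex=np.array([np.cos(a),np.sin(a),0]); ey=np.array([-np.sin(a),np.cos(a),0])
for hx,hy,z in [(.013,.017,.049),(.009,.012,.095)]:
    P=np.array([np.array([.4808,.392,z])+sx*hx*ex+sy*hy*ey for sx,sy in [(1,1),(1,-1),(-1,-1),(-1,1)]])
    cv2.polylines(o,[w2px("wrist",P,c).round().astype(int)],True,(0,0,255),1)
u,v=w2px("wrist",[.4808,.392,.06],c)[0].round().astype(int)
A=cv2.resize(o[v-50:v+50,u-50:u+50],(400,400))
n=ctrl.snapshot("top")[:,:,::-1]; B=cv2.resize(n[165:235,295:365],(400,400),interpolation=cv2.INTER_CUBIC)
cv2.imwrite("pics/w7c.png",np.hstack([A,B]))
E
```

```text
25.075 [0.48333028 0.39387493 0.20483939] 1.0013566922494908 [-0.37730085 -0.13239911 -1.28901847]
```

View pics/w7c.png

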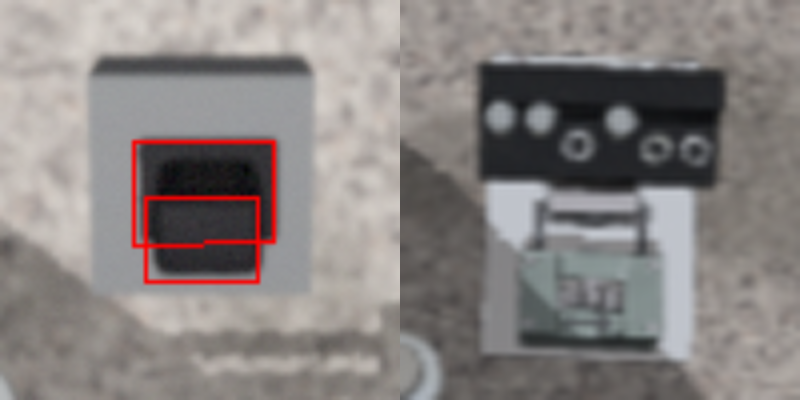

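The key stands upright in its stand, flange down (left), and the pad bears on the magnet stand, which lies against the rear stop (right, (600,185)).

Call:
step_arm(motion=[[[0,0,0,0,0],[0,0,0,0,0]]])

```text
t: 25.42
position: [0.4811, 0.3921, 0.1986]
orientation: [-0.26, -3.129, 0.003]
force: [-0.6, -1.0, 0.5]
width: 1.001
grip_force: 0.0
```

```bash
python3 -c "
from bench import ctrl
print(ctrl.job_done())"
```

```text
the job is handed in; nothing more can be done
None
```

I handed the job in at about 25 s: I wound the star wheel until I felt the pad bear, then almost one tooth more (stopped slightly short, est. 30–34 N of clamping from the stroke force), and put the key back in its stand; no verdict was returned.

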